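Hang the rinsed sieves nested on the drying hook

ROBOT

A 6-joint arm with a two-finger parallel gripper is mounted at the origin on a cart in front of the work surface, level with it; the furniture and walls round the work are solid. World frame = base frame: x ahead of the robot, y to its left, z up, the work surface at z = 0. Lengths are in m, angles in degrees, forces in N, time in s.
With the tool pointing down it reaches from about 0.25 to 0.725 m from the base axis. Payload 9.7 kg.
Tool frame: the origin (TCP) lies on the mounting face of the last link; the fingertips stand 173 mm ahead of it and the grasp point (between the pads) lies 155 mm ahead of it; z points along the fingers, y is the line along which they close (so a half turn about z gives the same grasp; the last joint's range is limited). The gripper opens to 85 mm and grips with 20 to 120 N. Pads are 22 mm wide; open, the fingers measure 114 mm over their backs; the gripper's body (76 mm by 85 mm) begins 54 mm behind the grasp point. The pads swing forward as they close: fully open they stand 13 mm farther back than shut.
Start: joints at [-68.927, 4.979, 10.078, 95.1, 0, 90], TCP at [0.198, -0.513, 0.405] pointing down, gripper open.
Joint ranges: [-179.16, 179.16], [-48.56, 103.87], [-65.8, 70.77], [-126.05, 130.52], [-82.76, 87.17], [-180, 180]. Speed limits (degrees/s): [127.2, 127.2, 147.25, 180, 180, 180].

INTERFACE

Orientations are given as [roll, pitch, yaw] about the fixed x, y, z axes, in that order (R = Rz(yaw) Ry(pitch) Rx(roll)).
In Python, from workcell import bot, camera, camera_model, outline_of, pinpoint gives the robot as it stands.
- The arm moves only by the tool move_arm, never from a script. Its arguments are lists of equal length, an entry for each row: "jaw": the closure, from 0 (fully open) to 1 (shut); "delta_pos": the shift along the world's x, y, z in m, a list of three; "yaw": the turn about the world's z in rad. In form: {"jaw": [jaw, ...], "delta_pos": [[dx, dy, dz], ...], "yaw": [yaw, ...]}. A call has 1 to 10 rows; each row shifts and turns the commanded pose from where the row before left it; what a row does not reach is not made up. A row lasts 1/12 s, in which the tool goes at most 41.7 mm and 7.16 degrees, less where a joint would pass 70% of its speed; a pose out of reach is approached as far as the arm can. A call with a gripper value outside its range is refused whole. The fingers move at their own pace and stop on an object; "force" is the grip in N (left out, the last holds). Time passes only in rows, so rows that do not move let the fingers close. It gives the time, the measured TCP pose, the force, the opening and the grip force at its end, in the units of the state.
- bot.get_obs(): the state, without advancing time (a new reading comes with each control period).
- camera(name): name is "scene" or "side" or "wrist"; returns the picture (480x640x3 uint8, red, green, blue); there is no depth.
- camera_model(name): a dict with "fx", "fy", "cx", "cy" (pixels), "R" (3x3) and "t" (3): a world point X has camera coordinates R X + t. Camera axes: x right, y down, z forward; pixel columns grow to the right and rows downward; lengths in m; the calibration is good to about 2 mm. A picture is of the moment at which its call begins: read the wrist's pose just before it. camera_model takes no time and is no camera call; for the wrist camera it gives the pose at the moment of the call.
- bot.job_done(): hands the job in; it is judged then, once.
Trained networks look in the newest picture that a camera, given by its name, has taken for a name from the list of things; names that differ only in an ending like _2 or _b are one class to them, and where a whole thing is asked for, a point or a joint stands for the part that bears it (a point fixed in the world has none). Each returns a list of dicts, best first, with "confidence" (0 to 1); they miss things now and then, are a little off and sometimes report something else, mostly with a low value. They report only what shows in the picture. A call takes as long as a camera call. They do not tell look-alikes from the thing itself.
- outline_of(camera, thing): "mask" (480x640 bool, what is visible of it) and "xy" ([column, row] in pixels, amid what is visible of it).
- pinpoint(camera, thing): "xy" ([column, row] in pixels: a listed point, or the origin of a listed thing).
The state is a dict: "time": time; "q": joint angles; "qd": joint speeds; "joint_efforts": joint torques, N m; "ee_pos": TCP position; "tcp_rot": TCP orientation; "wrist_force": force on the tool from outside, world axes, zero at the start; "torque": the same for the moment, N m; "opening": finger opening in m; "grasp_force": force on a finger pad.
Only numpy, scipy, OpenCV 4.12 (cv2) and the standard library are available. Lean on these libraries where they do the work, as an engineer would, in place of code of your own. Each camera call takes 0.05 s, during which the arm holds its last target. There are 200 camera calls.

TASK

Hang the two rinsed sieves on the hook of the drying stand by the eyes in their handles: first the large blue one, pushed to the back of the hook near the post, then the small orange one in front of it, so close behind one another that the small tray nests inside the large one. Leave both hanging freely and still, and leave the small green sieve standing where it is.

Things in the scene. Friction and masses are not known exactly. Their poses are not given: they have to be found in the camera images.
- large_sieve: Large blue square sieve, loose (0.16 kg), upright on its lower edge. Origin: middle of the underside, in the handle's plane; z up the handle. Tray 110 mm wide (y) and high, x -29 to +3 mm, open to -x (the robot), mesh back, walls 5 mm, 74 mm gap in the top wall for the small sieve's handle. Above it a flat handle 6 mm thick, 52 mm wide with an eye, total height 194 mm.
- small_sieve: Small orange square sieve, loose (0.09 kg), upright on its lower edge; origin and axes as the large one. Tray 56 mm wide and high, x -29 to +3 mm, open to -x; handle 6 mm thick with 20 mm neck, 52 mm wide eye frame, total height 209 mm. Hung in front of the large one, its tray lies inside the large tray.
- green_sieve: Same shape and size as the small orange sieve, but with a green frame: a bystander, to be left standing where it is.
- large_sieve_eye (a point): Middle of the upper edge of the large sieve's eye (this edge rests on the hook), 158 mm above its origin; axes as the body. The eye is 34 mm wide and reaches 36 mm down from here.
- small_sieve_eye (a point): Middle of the upper edge of the small sieve's eye, 139 mm above its origin; axes as the body. The eye is 34 mm wide and reaches 36 mm down from here.
- large_sieve_grip (a point): Point in the large sieve's black grip, 28 mm above the eye's edge, 186 mm above the origin, 8 mm below the top. The grip is 10 mm thick (x: pinch it so from above), 26 mm wide, 24 mm high.
- small_sieve_grip (a point): Point in the small sieve's black grip, 62 mm above the eye's edge, 201 mm above the origin, 8 mm below the top. Same grip as the large one, but higher above its eye, so that fingers holding it pass over the large sieve's handle.
- hook_stand: Fixed stand: grey base plate 110 x 110 x 12 mm (x -75 to +35), aluminium post 30 mm wide, front face at x = 0, 14 mm thick behind it, its top level with the hook, 195 mm above the table. Origin: on the table, under the post's front face; z up, hook points to -x.
- hook_root (a point): Top of the hook arm where it leaves the post, 195 mm above the table; x from tip to post. Level steel strip 14 mm wide (y), 6 mm thick, from x = 0 to -61 mm; its last 6 mm turn up as a lip 9 mm above the arm. An eye clears the lip with its upper edge about 20 mm above the arm. A sieve fully home has its eye at x = -3 mm; the next hangs 6 mm or a little more in front.
Mind the look-alikes: they are no part of the job. Several things have the shape of the small_sieve; the one meant has the colours described above.

How it is judged:
By the outcome, as a careful person would: the job done as asked, in the order asked, and still so for the second after the job is handed in, with the robot touching nothing.
It also fails if it takes over 58 s, if anything falls off the work surface, if the arm or the gripper's body presses on something with over 40 N, if the wrist force passes 120 N, or if a joint passes its speed limit or range.

## Working session

There is one attempt and no reset: what is moved stays moved. The work goes in short steps, Python scripts to look and compute and a tool call to move; the robot and the scene stay as the last step left them, time stands still between calls to the robot, and variables do not carry over. Pictures are saved under pics/ and viewed, at most 10 in all, crops included, and the job is handed in when it is done.

Besides the shell and the picture viewer there is one more tool, called after "Request:" by a JSON object that holds its "fn" and its "kwargs". move_arm: Moves the arm, as the interface text tells. Its arguments: {"type":"object","properties":{"jaw":{"type":"array"},"delta_pos":{"type":"array"},"yaw":{"type":"array"},"force":{"type":"number"}},"required":["jaw","delta_pos","yaw"]}

```bash
ls; mkdir -p pics; cat > h.py <<'E'
import numpy as np, cv2
from workcell import bot, camera, camera_model, outline_of, pinpoint
def ray(m,xy):
    d=m["R"].T@np.array([(xy[0]-m["cx"])/m["fx"],(xy[1]-m["cy"])/m["fy"],1.]); c=-m["R"].T@m["t"]
    return c,d/np.linalg.norm(d)
def tri(obs):
    A=np.zeros((3,3));b=np.zeros(3)
    for m,xy in obs:
        c,d=ray(m,xy);P=np.eye(3)-np.outer(d,d);A+=P;b+=P@c
    X=np.linalg.solve(A,b)
    return X,[np.round(np.array(proj(m,X))-xy,1) for m,xy in obs]
def proj(m,X):
    p=m["R"]@np.asarray(X)+m["t"];return [m["fx"]*p[0]/p[2]+m["cx"],m["fy"]*p[1]/p[2]+m["cy"]]
def atz(m,xy,z):
    c,d=ray(m,xy);return c+d*(z-c[2])/d[2]
E
python3 - <<'E'
from h import *
o=bot.get_obs();print(o["time"],o["ee_pos"],o["tcp_rot"],o["opening"])
ims=[]
for n in("scene","side"):
    im=camera(n);ims.append(im)
    m=camera_model(n);print(n,"cam at",(-m["R"].T@m["t"]).round(3), m["fx"])
    for t in("large_sieve","small_sieve","large_sieve_eye","small_sieve_eye","large_sieve_grip","small_sieve_grip","hook_stand","hook_root"):
        print(n,t,[(np.round(r["xy"],1).tolist(),round(r["confidence"],2)) for r in pinpoint(n,t)])
    cv2.imwrite(f"pics/{n}0.png",im[:,:,::-1])
E
```

```text
pics
0.0 [ 0.1977453  -0.51321158  0.40398894] [-1.79924490e+02  3.01013893e-04  2.10708398e+01] 0.08554358966299115
scene cam at [-0.188 -1.101  1.098] 612.8063474785399
scene large_sieve []
scene small_sieve [([356.8, 381.3], 0.72), ([319.2, 321.4], 0.7)]
scene large_sieve_eye []
scene small_sieve_eye [([355.8, 337.2], 0.74)]
scene large_sieve_grip []
scene small_sieve_grip [([357.7, 321.6], 0.96)]
scene hook_stand [([313.6, 281.0], 0.17)]
scene hook_root []
side cam at [0.563 0.748 0.756] 468.9296741446741
side large_sieve [([361.5, 303.6], 0.74)]
side small_sieve [([346.2, 265.1], 0.71), ([357.5, 223.7], 0.59)]
side large_sieve_eye [([358.8, 247.9], 0.94)]
side small_sieve_eye [([361.6, 183.5], 0.83), ([353.4, 219.5], 0.64)]
side large_sieve_grip [([361.3, 237.5], 0.78)]
side small_sieve_grip [([353.7, 199.9], 0.95), ([357.5, 165.1], 0.77)]
side hook_stand [([266.5, 360.6], 0.9), ([259.1, 294.9], 0.33)]
side hook_root []
```

View pics/scene0.png

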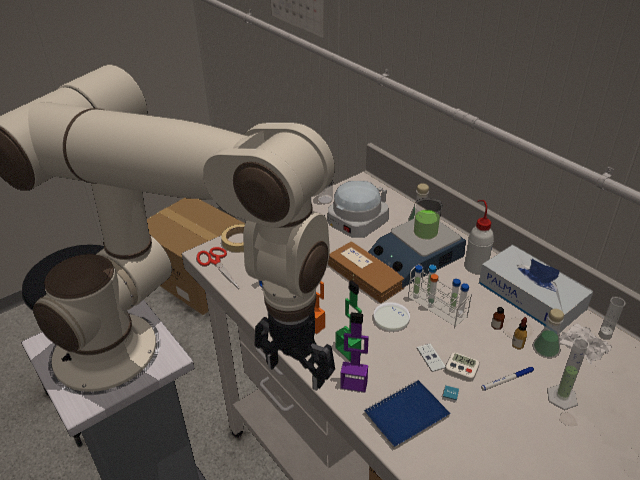

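View pics/side0.png

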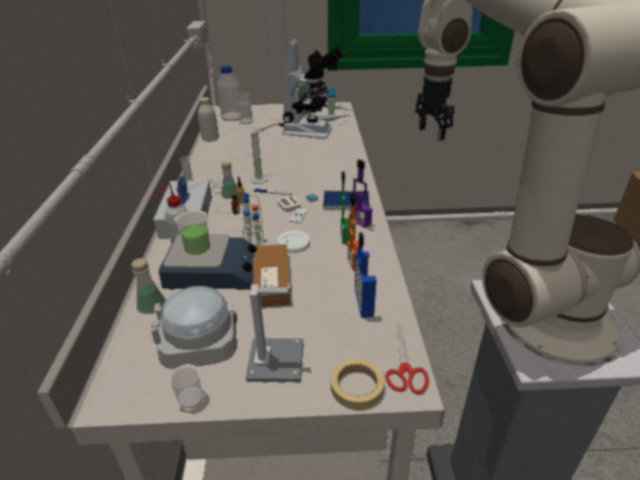

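The scene view shows the purple (355,350), green (350,310) and orange (320,310) sieves. The arm hides the blue one and the stand. The side view shows the blue sieve at (365,285), orange at (353,235), green at (345,215), purple at (362,195), and the stand at (270,340) with its hook pointing right, towards the robot.

```bash
python3 - <<'E'
from h import *
m=camera_model("side")
for n,xy,z in [("Lorig",(361.5,303.6),0),("Leye",(358.8,247.9),.158),("Lgrip",(361.3,237.5),.186),("Oorig",(346.2,265.1),0),("Oeye",(353.4,219.5),.139),("Ogrip",(353.7,199.9),.201),("stand",(266.5,360.6),0),("hook tip top?",(289,290),.195)]:
    print(n,atz(m,xy,z).round(3))
im=camera("side")
c=cv2.resize(im[140:400,220:420],None,fx=3,fy=3)[:, :600]
c=cv2.resize(im[150:390,230:410],None,fx=2.5,fy=2.5,interpolation=cv2.INTER_CUBIC)
cv2.imwrite("pics/side1.png",c[:,:,::-1])
# wrist cam
w=camera_model("wrist");print((-w["R"].T@w["t"]).round(3),w["R"].round(2),w["fx"])
E
```

```text
Lorig [ 0.436 -0.084  0.   ]
Leye [ 0.447 -0.091  0.158]
Lgrip [ 0.443 -0.09   0.186]
Oorig [ 0.459 -0.236  0.   ]
Oeye [ 0.443 -0.24   0.139]
Ogrip [ 0.445 -0.229  0.201]
stand [0.654 0.079 0.   ]
hook tip top? [0.597 0.086 0.195]
[ 0.275 -0.485  0.373] [[ 0.36 -0.93 -0.  ]
 [-0.89 -0.34  0.31]
 [-0.29 -0.11 -0.95]] 387.9899633156219
```

View pics/side1.png

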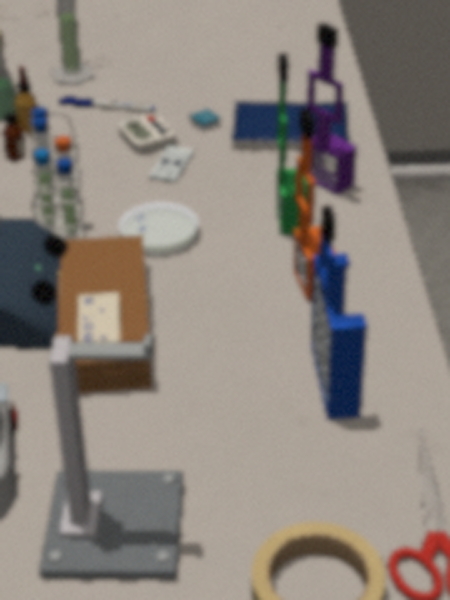

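The crop shows the blue handle at about (330,260), its grip at (328,220), the orange one behind it, and the hook arm running from (70,350) to a lip at (148,345). I'll move above the sieves and look down with the wrist camera.

Request:
{"fn": "move_arm", "kwargs": {"jaw": [0, 0, 0, 0, 0, 0, 0, 0, 0, 0], "delta_pos": [[0, 0, 0.035], [0, 0.01, 0.035], [0.018, 0.028, 0.015], [0.018, 0.03, 0.011], [0.018, 0.03, 0], [0.018, 0.03, 0], [0.018, 0.03, 0], [0.018, 0.03, 0], [0.018, 0.03, 0], [0.018, 0.03, 0]], "yaw": [0.08, 0.08, 0.08, 0.08, 0.08, 0.08, 0.08, 0.08, 0.08, 0.08]}}

```text
time: 1.78
ee_pos: [0.3421, -0.2636, 0.5009]
tcp_rot: [180.0, 0.0, 67.1]
wrist_force: [0.3, -0.4, 0.2]
opening: 0.0856
grasp_force: 0.0
```

Request:
{"fn": "move_arm", "kwargs": {"jaw": [0, 0, 0, 0, 0, 0, 0, 0], "delta_pos": [[0.018, 0.03, 0], [0.018, 0.03, 0], [0.018, 0.03, 0], [0.018, 0.03, 0], [0.018, 0.015, 0], [0.008, 0, 0], [0, 0, 0], [0, 0, 0]], "yaw": [0.08, 0.08, 0.08, 0.08, 0.08, 0.003, 0, 0]}}

```text
time: 2.45
ee_pos: [0.4398, -0.1304, 0.5005]
tcp_rot: [-180.0, 0.0, 89.9]
wrist_force: [-0.4, 0.5, 0.2]
opening: 0.0854
grasp_force: 0.0
```

```bash
python3 - <<'E'
from h import *
o=bot.get_obs();print(o["time"],o["ee_pos"],o["tcp_rot"])
m=camera_model("wrist");im=camera("wrist");cv2.imwrite("pics/w0.png",im[:,:,::-1])
hz={"large_sieve_eye":.158,"small_sieve_eye":.139,"large_sieve_grip":.186,"small_sieve_grip":.201}
for t in list(hz)+["large_sieve","small_sieve"]:
    for r in pinpoint("wrist",t): print(t,np.round(r["xy"],1),round(r["confidence"],2),atz(m,r["xy"],hz.get(t,0)).round(4))
im=camera("scene");cv2.imwrite("pics/scene1.png",im[:,:,::-1]);m=camera_model("scene");s=camera_model("side")
for t in list(hz)+["hook_root","hook_stand","large_sieve","small_sieve"]:
    for r in pinpoint("scene",t): print("scene",t,np.round(r["xy"],1),round(r["confidence"],2),atz(m,r["xy"],hz.get(t,.195 if t=="hook_root" else 0)).round(4))
E
```

```text
2.45 [ 0.43979376 -0.13044156  0.50045522] [-1.79953599e+02  3.37592613e-03  8.99479662e+01]
large_sieve_eye [315.1 173. ] 0.84 [ 0.4438 -0.0946  0.158 ]
small_sieve_eye [319.6 327.2] 0.91 [ 0.4486 -0.2452  0.139 ]
large_sieve_grip [317.8 175.9] 0.88 [ 0.4455 -0.0927  0.186 ]
small_sieve_grip [322.9 364.5] 0.85 [ 0.4501 -0.2429  0.201 ]
large_sieve [313.2 149.7] 0.9 [ 0.4428 -0.0898  0.    ]
small_sieve [319.1 270.4] 0.94 [ 0.4506 -0.2433  0.    ]
small_sieve [288.7 394.9] 0.61 [ 0.4072 -0.4398  0.    ]
scene large_sieve_eye [273.  241.5] 0.78 [ 0.444  -0.0757  0.158 ]
scene large_sieve_eye [352.2 351.9] 0.74 [ 0.3635 -0.4739  0.158 ]
scene large_sieve_eye [275.2 232.4] 0.44 [ 0.4695 -0.0485  0.158 ]
scene large_sieve_eye [305.6 229. ] 0.27 [ 0.5378 -0.086   0.158 ]
scene small_sieve_eye [355.8 338.5] 0.9 [ 0.4045 -0.4377  0.139 ]
scene small_sieve_eye [313.8 282.5] 0.66 [ 0.4427 -0.2432  0.139 ]
scene large_sieve_grip [275.4 232.8] 0.63 [ 0.4494 -0.0815  0.186 ]
scene small_sieve_grip [357.7 316.5] 0.75 [ 0.4086 -0.4372  0.201 ]
scene small_sieve_grip [315.5 262. ] 0.68 [ 0.4472 -0.2461  0.201 ]
scene hook_root [301.1 171.1] 0.87 [0.6611 0.097  0.195 ]
scene hook_stand [302.9 227.2] 0.61 [0.6588 0.0969 0.    ]
scene large_sieve [279.2 292.3] 0.66 [ 0.4402 -0.0919  0.    ]
scene small_sieve [357.  382.7] 0.87 [ 0.4059 -0.4441  0.    ]
scene small_sieve [317.1 321.8] 0.86 [ 0.4519 -0.2392  0.    ]
```

View pics/w0.png

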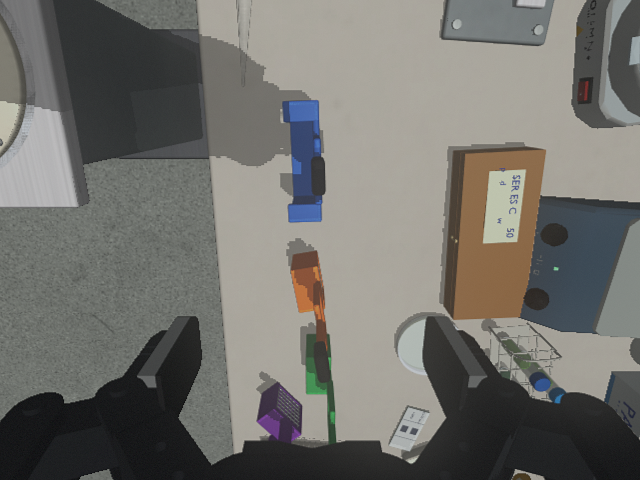

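The view from above shows the blue sieve from (285,100) to (322,220) with its grip at (318,176), and orange at (308,280). Both face -x with little yaw. Next I'll look at the hook from above, then fit poses by silhouette.

Request:
{"fn": "move_arm", "kwargs": {"jaw": [0, 0, 0, 0, 0, 0, 0, 0, 0], "delta_pos": [[0.02, 0.026, 0], [0.02, 0.026, 0], [0.02, 0.026, 0], [0.02, 0.026, 0], [0.02, 0.026, 0], [0.02, 0.026, 0], [0.02, 0.024, 0], [0, 0, 0], [0, 0, 0]], "yaw": [0, 0, 0, 0, 0, 0, 0, 0, 0]}}

```text
time: 4.0
ee_pos: [0.5807, 0.0511, 0.4993]
tcp_rot: [-179.9, 0.0, 90.1]
wrist_force: [0.7, -0.7, 0.4]
opening: 0.0848
grasp_force: 0.0
```

```bash
cat > fit.py <<'E'
from h import *
from scipy.optimize import minimize
def box(x0,x1,y0,y1,z0,z1): return np.array([[x,y,z] for x in(x0,x1) for y in(y0,y1) for z in(z0,z1)])/1000
L=[box(-29,3,-55,-50,0,110),box(-29,3,50,55,0,110),box(-29,3,-55,55,0,5),box(-29,3,-55,-37,105,110),box(-29,3,37,55,105,110),box(-3,3,-55,55,0,110),box(-3,3,-26,26,110,170)]
LG=[box(-5,5,-13,13,170,194)]
S=[box(-29,3,-28,28,0,56),box(-3,3,-10,10,56,103),box(-3,3,-26,26,98,148),box(-3,3,-10,10,148,185)]
SG=[box(-5,5,-13,13,185,209)]
H=[box(-61,0,-7,7,189,195),box(-61,-55,-7,7,189,204),box(0,14,-15,15,12,195),box(-75,35,-55,55,0,12)]
def sil(m,boxes,p,sc=4):
    M=np.zeros((480*2,640*2),np.uint8);c,s=np.cos(p[2]),np.sin(p[2]);R=np.array([[c,-s,0],[s,c,0],[0,0,1]])
    for b in boxes:
        P=b@R.T+[p[0],p[1],0];uv=np.array([proj(m,X) for X in P])*2
        cv2.fillConvexPoly(M,cv2.convexHull(np.round(uv*16).astype(np.int32)),1,shift=4)
    return cv2.resize(M*1.0,(640,480),interpolation=cv2.INTER_AREA)
def fit(views,p0):
    # views: (model, mask, ignoremask(bool), boxes, ignoreboxes)
    def cost(q):
        p=[q[0]/1000,q[1]/1000,np.radians(q[2])];t=0
        for m,mask,ig,b,gb in views:
            s=sil(m,b,p);w=~ig
            if gb: w=w&(sil(m,gb,p)<.01)
            t+=np.abs(s-mask)[w].sum()/mask.sum()
        return t
    q0=np.array([p0[0]*1e3,p0[1]*1e3,p0[2]])
    r=minimize(cost,q0,method="Nelder-Mead",options=dict(initial_simplex=np.vstack([q0,q0+[5,0,0],q0+[0,5,0],q0+[0,0,5]]),xatol=.1,fatol=1e-4))
    return r.x.round(2),round(r.fun,3)
def colmask(im,lo,hi,near=None):
    h=cv2.cvtColor(im,cv2.COLOR_RGB2HSV);m=cv2.inRange(h,lo,hi)>0
    if near: 
        k=np.zeros_like(m);k[near[1]:near[3],near[0]:near[2]]=1;m&=k
    return m
E
cat > m1.py <<'E'
from fit import *
import pickle
o=bot.get_obs();print(o["time"],o["ee_pos"],o["tcp_rot"][2])
m=camera_model("wrist");im=camera("wrist");cv2.imwrite("pics/w1.png",im[:,:,::-1])
pickle.dump(m,open("w1.pkl","wb"))
for t,z in(("hook_root",.195),("hook_stand",0)):
    for r in pinpoint("wrist",t): print(t,np.round(r["xy"],1),round(r["confidence"],2),atz(m,r["xy"],z).round(4))
    for r in outline_of("wrist",t)[:1]:np.save("hm.npy",r["mask"]);print(r["mask"].sum(),r["confidence"])
# w0 fits: reconstruct camera model by shift
m0=dict(m);d=np.array([0.43979,-.13044,.50046])-o["ee_pos"];m0["t"]=m["t"]-m["R"]@d
i0=cv2.imread("pics/w0.png")[:,:,::-1].copy();z=np.zeros((480,640),bool)
b=colmask(i0,(105,120,60),(125,255,255),(260,80,345,230))
og=colmask(i0,(4,140,60),(16,255,255),(270,235,345,360))
print(b.sum(),og.sum())
print("L",fit([(m0,b,z,L,LG)],(.443,-.092,0)))
print("S",fit([(m0,og,z,S,SG)],(.45,-.243,0)))
E
python3 m1.py
```

```text
4.0 [0.58074574 0.05108034 0.49931801] 90.13052555540497
hook_root [421.6 193.3] 0.8 [0.6596 0.0782 0.195 ]
10448 0.68
hook_stand [379.2 163.4] 0.67 [0.6615 0.0761 0.    ]
10530 0.94
2702 1045
L (array([445.09, -93.56,   2.4 ]), np.float64(0.278))
S (array([ 449.55, -244.77,    3.59]), np.float64(0.893))
```

View pics/w1.png

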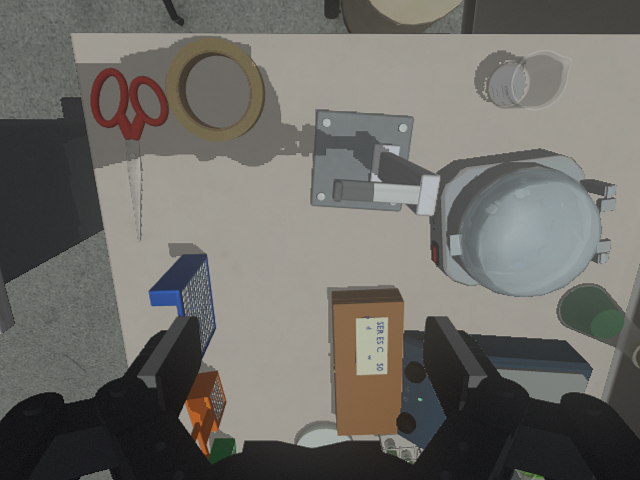

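The hook arm runs from the lip at (338,190) to the root at (422,193) and is slightly yawed. The base plate corners are at (317,110), (413,117) and (311,205).

```bash
cat > m2.py <<'E'
from fit import *
import pickle
m=pickle.load(open("w1.pkl","rb"));z=np.zeros((480,640),bool)
hm=np.load("hm.npy")*1.0
h=fit([(m,hm,z,H,None)],(.660,.077,0));print("H",h)
m0=dict(m);d=np.array([0.43979,-.13044,.50046])-np.array([0.58075,.05108,.49932]);m0["t"]=m["t"]-m["R"]@d
i0=cv2.imread("pics/w0.png")[:,:,::-1].copy();i1=cv2.imread("pics/w1.png")[:,:,::-1].copy()
hsv=cv2.cvtColor(i0,cv2.COLOR_RGB2HSV);print([hsv[y,x].tolist() for x,y in((300,150),(300,108),(302,285),(316,280),(320,325))])
b=colmask(i0,(100,110,30),(130,255,255),(260,80,345,235))
og=colmask(i0,(0,110,30),(22,255,255),(270,235,345,380))
print(b.sum(),og.sum())
l=fit([(m0,b,z,L,LG)],(.445,-.093,2));s=fit([(m0,og,z,S,SG)],(.45,-.243,2))
print("L",l,"S",s)
o0=i0.copy();o1=i1.copy()
def draw(o,mm,B,q):
    p=[q[0]/1e3,q[1]/1e3,np.radians(q[2])]
    k=(sil(mm,B,p)>.5).astype(np.uint8);c,_=cv2.findContours(k,0,1);cv2.drawContours(o,c,-1,(255,255,0),1)
draw(o0,m0,L+LG,l[0]);draw(o0,m0,S+SG,s[0]);draw(o1,m,H,h[0])
out=np.hstack([cv2.resize(o0[85:385,230:390],None,fx=2,fy=2),cv2.resize(o1[90:240,290:460],None,fx=2.35,fy=4)[:600]])
cv2.imwrite("pics/ov.png",out[:,:,::-1]);print(out.shape)
E
python3 m2.py
```

```text
H (array([657.18,  77.25,  -3.36]), np.float64(0.035))
[[111, 129, 109], [111, 149, 173], [12, 166, 187], [9, 150, 139], [10, 114, 98]]
2984 1597
L (array([445.39, -93.34,   2.84]), np.float64(0.162)) S (array([ 449.74, -244.51,    7.19]), np.float64(0.273))
(600, 720, 3)
```

View pics/ov.png

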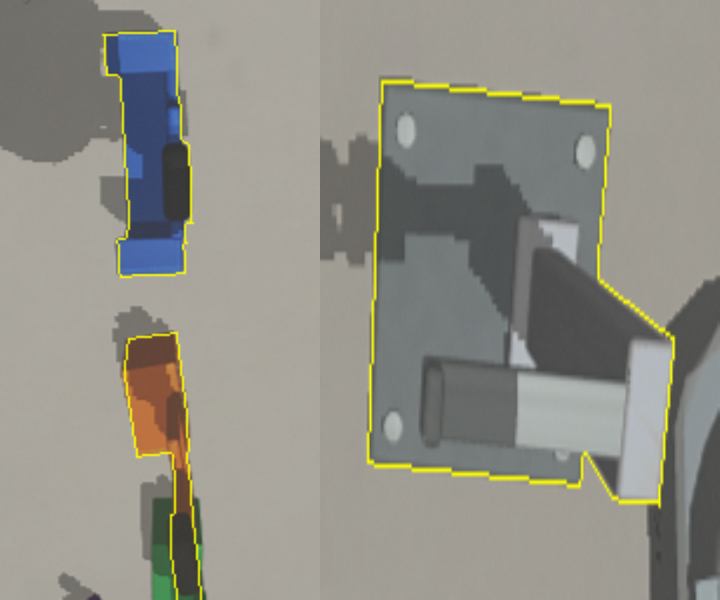

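The fits overlay the image closely:

| Thing | x (m) | y (m) | Yaw |
|---|---|---|---|
| Hook root | 0.657 | 0.077 | -3.4° |
| Blue sieve | 0.4454 | -0.0933 | 2.8° |
| Orange sieve | 0.4497 | -0.2445 | 7.2° |

Next I'll grasp the blue sieve.

Request:
{"fn": "move_arm", "kwargs": {"jaw": [0, 0, 0, 0.3, 0.4, 0.5, 0.5, 0.5, 0.5], "delta_pos": [[-0.02, -0.022, 0], [-0.025, -0.027, 0], [-0.025, -0.027, 0], [-0.025, -0.027, 0], [-0.022, -0.023, 0], [-0.0183, -0.0184, -0.01], [0, 0, -0.03], [0, 0, -0.03], [0, 0, 0]], "yaw": [0.01, 0.01, 0.01, 0.01, 0.007, 0, 0, 0, 0]}}

```text
time: 5.0
ee_pos: [0.4429, -0.0954, 0.4259]
tcp_rot: [-179.7, -0.1, 92.6]
wrist_force: [-0.7, -0.0, -1.3]
opening: 0.0426
grasp_force: 0.0
```

```bash
python3 - <<'E'
from fit import *
o=bot.get_obs();print(o["time"],o["ee_pos"].round(4),o["tcp_rot"].round(2),o["opening"])
m=camera_model("wrist");im=camera("wrist");cv2.imwrite("pics/w2.png",im[:,:,::-1])
z=np.zeros((480,640),bool)
for t,h in(("large_sieve_grip",.186),):
    for r in pinpoint("wrist",t): print(t,np.round(r["xy"],1),round(r["confidence"],2),atz(m,r["xy"],h).round(4))
b=colmask(im,(100,110,30),(130,255,255));k=np.zeros_like(b)
ys,xs=np.nonzero(b);print(b.sum(),xs.min(),xs.max(),ys.min(),ys.max())
print(fit([(m,b,z,L,LG)],(.445,-.093,2.8)))
E
```

```text
5.0 [ 0.4429 -0.0954  0.4259] [-1.7966e+02 -9.0000e-02  9.2570e+01] 0.04262796057852057
large_sieve_grip [320.  257.8] 0.88 [ 0.4476 -0.0926  0.186 ]
large_sieve_grip [559.8  19.8] 0.19 [0.5549 0.033  0.186 ]
3698 278 635 149 476
(array([446.17, -93.58,   3.06]), np.float64(0.382))
```

Request:
{"fn": "move_arm", "kwargs": {"jaw": [0.5, 0.5, 0.5, 0.5, 0.5], "delta_pos": [[0.0005, 0, -0.03], [0, 0, -0.03], [0, 0, -0.015], [0, 0, -0.009], [0, 0, 0]], "yaw": [0, 0, 0, 0, 0]}}

```text
time: 5.52
ee_pos: [0.4452, -0.0945, 0.3471]
tcp_rot: [-180.0, 0.0, 92.7]
wrist_force: [-0.3, 1.2, -0.3]
opening: 0.0424
grasp_force: 0.0
```

Request:
{"fn": "move_arm", "kwargs": {"jaw": [0.8, 1, 1, 1, 1, 1], "delta_pos": [[0, 0, 0], [0, 0, 0], [0, 0, 0], [0, 0, 0], [0, 0, 0], [0, 0, 0]], "yaw": [0, 0, 0, 0, 0, 0], "force": 50}}

```text
time: 6.02
ee_pos: [0.4452, -0.0947, 0.3487]
tcp_rot: [179.8, 0.0, 92.7]
wrist_force: [-0.5, 0.3, 6.1]
opening: 0.0087
grasp_force: 49.9
```

Request:
{"fn": "move_arm", "kwargs": {"jaw": [1, 1, 1, 1, 1, 1, 1, 1, 1, 1], "delta_pos": [[0, 0, 0.01], [0, 0, 0.02], [0, 0, 0.035], [0, 0.005, 0.035], [0.01, 0.02, 0], [0.02, 0.025, 0], [0.02, 0.025, 0], [0.02, 0.025, 0], [0.02, 0.025, 0], [0.02, 0.025, 0]], "yaw": [0, 0, 0, -0.01, -0.018, -0.018, -0.018, -0.018, -0.018, -0.008]}}

```text
time: 6.85
ee_pos: [0.5557, 0.0568, 0.4478]
tcp_rot: [179.9, -0.0, 86.4]
wrist_force: [0.4, 0.1, -0.6]
opening: 0.0086
grasp_force: 49.0
```

Request:
{"fn": "move_arm", "kwargs": {"jaw": [1, 1, 1, 1, 1], "delta_pos": [[0.012, 0.018, 0], [0.005, 0.008, 0], [0, 0, 0], [0, 0, 0], [0, 0, 0]], "yaw": [0, 0, 0, 0, 0]}}

```text
time: 7.27
ee_pos: [0.5715, 0.0806, 0.4473]
tcp_rot: [180.0, 0.0, 86.5]
wrist_force: [-0.6, -0.4, -1.7]
opening: 0.0091
grasp_force: 48.9
```

```bash
python3 - <<'E'
from fit import *
o=bot.get_obs();print(o["time"],o["ee_pos"].round(4),o["tcp_rot"].round(2),o["opening"],o["wrist_force"])
im=camera("side");iw=camera("wrist");cv2.imwrite("pics/w3.png",iw[:,:,::-1])
m=camera_model("wrist");print([np.round(r["xy"],1).tolist() for r in pinpoint("wrist","hook_root")])
a=cv2.resize(im[200:380,240:400],None,fx=2.5,fy=2.5,interpolation=cv2.INTER_CUBIC)
b=cv2.resize(iw,(400,300))
c=np.zeros((450,800,3),np.uint8);c[:450,:400]=a;c[:300,400:]=b
cv2.imwrite("pics/c3.png",c[:,:,::-1])
E
```

```text
7.2667 [0.5715 0.0806 0.4473] [1.7998e+02 1.0000e-02 8.6470e+01] 0.009053305029529269 [-0.64458822 -0.38142601 -1.70320977]
[[451.9, 249.8]]
```

View pics/c3.png

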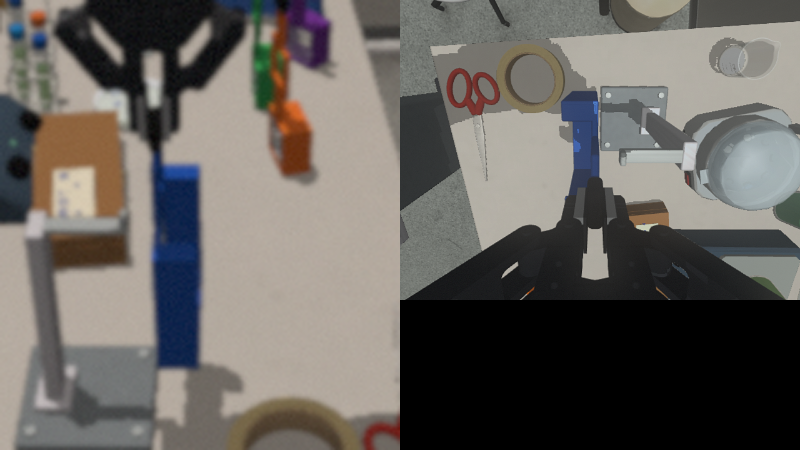

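The blue sieve hangs upright in the jaws in front of the hook, with the lip about 25 mm ahead. I'll check its lateral alignment by a fit.

```bash
cat > chk.py <<'E'
from fit import *
import sys
def chk(im,m,dz,B,G,lo,hi,p0):
    m2=dict(m);m2["t"]=m["t"]+m["R"]@np.array([0,0,dz])
    b=colmask(im,lo,hi)
    g=cv2.cvtColor(im,cv2.COLOR_RGB2HSV);dark=((g[:,:,2]<60)&~b).astype(np.uint8)
    dark=cv2.morphologyEx(dark,cv2.MORPH_OPEN,np.ones((5,5)));ig=cv2.dilate(dark,np.ones((7,7)))>0
    s=sil(m2,B,(p0[0],p0[1],np.radians(p0[2])));near=cv2.dilate((s>0).astype(np.uint8),np.ones((31,31)))>0
    return fit([(m2,b&near,ig,B,G)],p0)
E
python3 - <<'E'
from chk import *
im=cv2.imread("pics/w3.png")[:,:,::-1].copy();m=camera_model("wrist")
print(chk(im,m,.0986,L,LG,(100,110,30),(130,255,255),(.5715,.0817,-3.4)))
E
```

```text
(array([573.2 ,  71.69,  -2.36]), np.float64(0.443))
```

```bash
cat >> chk.py <<'E'
def tilt(B,a,zg=.19):
    c,s=np.cos(a),np.sin(a)
    return [np.c_[b[:,0],c*b[:,1]-s*(b[:,2]-zg),s*b[:,1]+c*(b[:,2]-zg)+zg] for b in B]
E
python3 - <<'E'
from chk import *
im=cv2.imread("pics/w3.png")[:,:,::-1].copy();m=camera_model("wrist");o=bot.get_obs();print(o["ee_pos"])
for dz in(.094,.0986,.103):
  for a in(-6,-3,0,3,6):
    r=chk(im,m,dz,tilt(L,np.radians(a)),tilt(LG,np.radians(a)),(100,110,30),(130,255,255),(.5725,.079,-3.4));print(dz,a,r)
m2=dict(m);m2["t"]=m["t"]+m["R"]@np.array([0,0,.0986])
ov=im.copy();k=(sil(m2,L+LG,(.572,.0817,np.radians(-3.4)))>.5).astype(np.uint8);c,_=cv2.findContours(k,0,1);cv2.drawContours(ov,c,-1,(255,255,0),1)
k=(sil(m,H,(.6572,.0773,np.radians(-3.36)))>.5).astype(np.uint8);c,_=cv2.findContours(k,0,1);cv2.drawContours(ov,c,-1,(255,0,0),1)
cv2.imwrite("pics/ov3.png",cv2.resize(ov[110:360,220:520],None,fx=2,fy=2)[:,:,::-1])
E
```

```text
[0.5714572  0.08046244 0.44732681]
0.094 -6 (array([573.82,  90.18,  -2.51]), np.float64(0.304))
0.094 -3 (array([573.41,  82.63,  -2.81]), np.float64(0.377))
0.094 0 (array([572.8 ,  70.33,  -2.74]), np.float64(0.433))
0.094 3 (array([573.02,  60.61,  -2.08]), np.float64(0.485))
0.094 6 (array([573.72,  51.84,  -1.03]), np.float64(0.531))
0.0986 -6 (array([573.98,  90.52,  -1.96]), np.float64(0.318))
0.0986 -3 (array([573.49,  80.16,  -2.51]), np.float64(0.39))
0.0986 0 (array([573.23,  71.39,  -2.3 ]), np.float64(0.442))
0.0986 3 (array([573.06,  61.11,  -2.08]), np.float64(0.493))
0.0986 6 (array([573.31,  52.1 ,  -1.55]), np.float64(0.542))
0.103 -6 (array([574.07,  91.1 ,  -1.62]), np.float64(0.331))
0.103 -3 (array([573.84,  81.12,  -1.84]), np.float64(0.403))
0.103 0 (array([573.59,  71.24,  -1.85]), np.float64(0.453))
0.103 3 (array([573.26,  61.77,  -1.79]), np.float64(0.503))
0.103 6 (array([573.55,  52.78,  -1.18]), np.float64(0.553))
```

View pics/ov3.png

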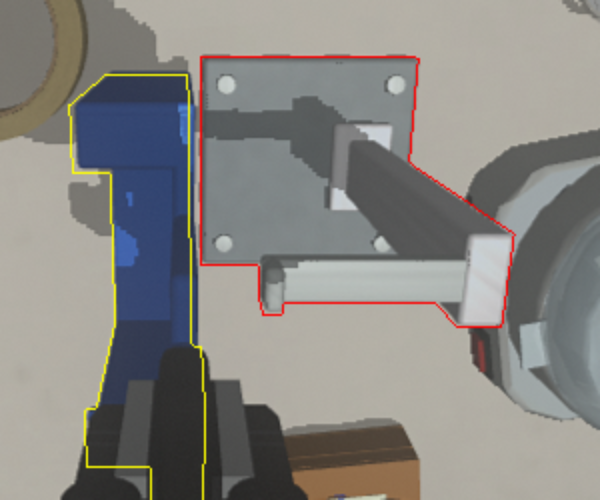

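The untilted model at the expected pose matches the image, and the hook outline matches too. I'll lower to lip-clearing height and slide in.

Request:
{"fn": "move_arm", "kwargs": {"jaw": [1, 1, 1, 1, 1, 1, 1, 1, 1, 1], "delta_pos": [[0, 0, -0.02], [0, 0, -0.015], [0, 0, -0.006], [0, 0, 0], [0.01, -0.0006, 0], [0.015, -0.0009, 0], [0.015, -0.0009, 0], [0.015, -0.0009, 0], [0.01, -0.0006, 0], [0, 0, 0]], "yaw": [0, 0, 0, 0, 0, 0, 0, 0, 0, 0]}}

```text
time: 8.25
ee_pos: [0.6382, 0.0771, 0.406]
tcp_rot: [180.0, -0.0, 86.5]
wrist_force: [0.5, -0.3, -2.1]
opening: 0.0092
grasp_force: 49.0
```

```bash
python3 - <<'E'
from chk import *
o=bot.get_obs();print(o["time"],o["ee_pos"].round(4),o["tcp_rot"].round(2),o["opening"],o["wrist_force"])
im=camera("side");iw=camera("wrist");cv2.imwrite("pics/w4.png",iw[:,:,::-1])
for t in("large_sieve_eye","large_sieve_grip","large_sieve","hook_root"):
    for n in("side","scene"):
        if n=="scene": camera(n)
        print(t,n,[(np.round(r["xy"],1).tolist(),round(r["confidence"],2)) for r in pinpoint(n,t)[:2]])
a=cv2.resize(im[210:370,240:340],None,fx=3.5,fy=3.5,interpolation=cv2.INTER_CUBIC)
b=cv2.resize(iw[100:340,200:500],None,fx=1.5,fy=1.5)
c=np.zeros((560,800,3),np.uint8);c[:560,:350]=a;c[:360,350:800]=b
cv2.imwrite("pics/c4.png",c[:,:,::-1])
E
```

```text
8.25 [0.6382 0.0771 0.406 ] [179.96  -0.    86.47] 0.009244964023230521 [ 0.52193413 -0.32951165 -2.06394479]
large_sieve_eye side [([267.7, 282.4], 0.62), ([256.8, 288.6], 0.49)]
large_sieve_eye scene [([294.5, 167.2], 0.89)]
large_sieve_grip side [([265.2, 269.7], 0.66), ([341.0, 238.9], 0.39)]
large_sieve_grip scene [([297.1, 160.9], 0.91)]
large_sieve side [([274.3, 342.7], 0.75)]
large_sieve scene [([300.2, 215.6], 0.63)]
hook_root side [([259.5, 291.4], 0.76)]
hook_root scene [([302.3, 171.1], 0.89)]
```

View pics/c4.png

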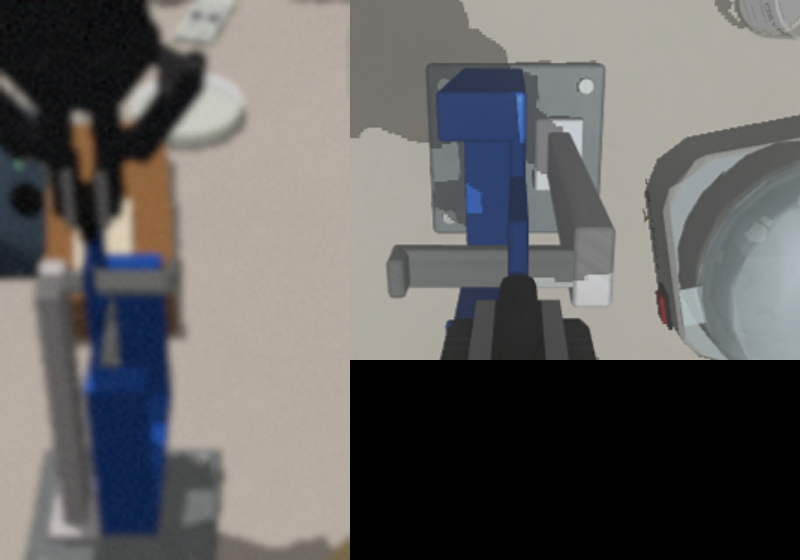

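The hook passes through the eye, and the handle is about 14 mm short of the post. I'll push home and lower.

Request:
{"fn": "move_arm", "kwargs": {"jaw": [1, 1, 1, 1, 1, 1, 1, 1], "delta_pos": [[0.006, -0.0004, 0], [0.005, -0.0003, -0.004], [0, 0, -0.006], [0, 0, -0.006], [0.001, 0, 0], [0.001, 0, 0], [0.001, 0, 0], [0, 0, 0]], "yaw": [0, 0, 0, 0, 0, 0, 0, 0]}}

```text
time: 9.62
ee_pos: [0.6511, 0.0768, 0.3899]
tcp_rot: [180.0, -0.0, 86.5]
wrist_force: [0.5, -0.1, -2.6]
opening: 0.0087
grasp_force: 49.0
```

Request:
{"fn": "move_arm", "kwargs": {"jaw": [1, 1, 1, 1], "delta_pos": [[0.001, 0, 0], [0.001, 0, 0], [0, 0, 0], [0, 0, 0]], "yaw": [0, 0, 0, 0]}}

```text
time: 9.95
ee_pos: [0.653, 0.0768, 0.3898]
tcp_rot: [180.0, -0.0, 86.5]
wrist_force: [-0.2, 0.1, -1.4]
opening: 0.0086
grasp_force: 49.0
```

Request:
{"fn": "move_arm", "kwargs": {"jaw": [1, 1, 1, 1], "delta_pos": [[0, 0, -0.002], [0, 0, -0.001], [0, 0, 0], [0, 0, 0]], "yaw": [0, 0, 0, 0]}}

```text
time: 10.28
ee_pos: [0.6529, 0.0768, 0.3865]
tcp_rot: [-180.0, -0.0, 86.5]
wrist_force: [0.1, 0.4, -2.2]
opening: 0.0085
grasp_force: 49.0
```

Request:
{"fn": "move_arm", "kwargs": {"jaw": [1, 1, 1, 1, 1], "delta_pos": [[0.001, 0, 0], [0.001, 0, 0], [0.001, 0, 0], [0, 0, 0], [0, 0, 0]], "yaw": [0, 0, 0, 0, 0]}}

```text
time: 10.7
ee_pos: [0.6552, 0.0767, 0.3867]
tcp_rot: [-179.8, 0.0, 86.5]
wrist_force: [-7.8, -0.5, 1.1]
opening: 0.0088
grasp_force: 50.2
```

Request:
{"fn": "move_arm", "kwargs": {"jaw": [1, 1, 1, 1], "delta_pos": [[0, 0, -0.001], [0, 0, -0.001], [0, 0, 0], [0, 0, 0]], "yaw": [0, 0, 0, 0]}}

```text
time: 11.03
ee_pos: [0.655, 0.0768, 0.3857]
tcp_rot: [-179.9, -0.0, 86.5]
wrist_force: [-9.4, 0.0, 5.5]
opening: 0.0087
grasp_force: 51.1
```

It is touching the post (-9 N in x) and the hook (+5.5 N in z), so it is home. I'll ease the preload, open, and rise.

Request:
{"fn": "move_arm", "kwargs": {"jaw": [1, 1, 0.8, 0.6, 0.5, 0.5, 0.5], "delta_pos": [[-0.0015, 0, 0.0005], [0, 0, 0], [0, 0, 0], [0, 0, 0], [0, 0, 0], [0, 0, 0], [0, 0, 0]], "yaw": [0, 0, 0, 0, 0, 0, 0]}}

```text
time: 11.62
ee_pos: [0.6546, 0.0768, 0.3852]
tcp_rot: [180.0, -0.0, 86.5]
wrist_force: [-0.2, -0.4, -0.3]
opening: 0.0428
grasp_force: 0.0
```

Request:
{"fn": "move_arm", "kwargs": {"jaw": [0.5, 0.5, 0.5, 0.5, 0.5, 0.5, 0.5], "delta_pos": [[0, 0, 0.01], [0, 0, 0.025], [0, 0, 0.035], [0, 0, 0.03], [0, 0, 0], [0, 0, 0], [0, 0, 0]], "yaw": [0, 0, 0, 0, 0, 0, 0]}}

```text
time: 12.2
ee_pos: [0.6548, 0.0768, 0.4845]
tcp_rot: [-180.0, 0.0, 86.5]
wrist_force: [-0.8, 0.2, -1.2]
opening: 0.0426
grasp_force: 0.0
```

```bash
python3 - <<'E'
from chk import *
o=bot.get_obs();print(o["time"],o["ee_pos"].round(4),o["tcp_rot"].round(2),o["opening"],o["wrist_force"])
im=camera("side");m=camera_model("wrist");iw=camera("wrist");cv2.imwrite("pics/w5.png",iw[:,:,::-1])
ov=iw.copy()
for B,dz,p,col in((H,0,(.6572,.0773,-3.36),(255,0,0)),(L+LG,.037,(.6542,.0775,-3.36),(255,255,0))):
    m2=dict(m);m2["t"]=m["t"]+m["R"]@np.array([0,0,dz])
    k=(sil(m2,B,(p[0],p[1],np.radians(p[2])))>.5).astype(np.uint8);c,_=cv2.findContours(k,0,1);cv2.drawContours(ov,c,-1,col,1)
a=cv2.resize(im[210:370,240:340],None,fx=3.5,fy=3.5,interpolation=cv2.INTER_CUBIC)
b=cv2.resize(ov[60:360,180:480],None,fx=1.5,fy=1.5)
c=np.zeros((560,800,3),np.uint8);c[:560,:350]=a;c[:450,350:800]=b
cv2.imwrite("pics/c5.png",c[:,:,::-1])
E
```

```text
12.2 [0.6548 0.0768 0.4845] [-179.98    0.     86.5 ] 0.04264098037837374 [-0.82911581  0.1610701  -1.23497174]
```

View pics/c5.png

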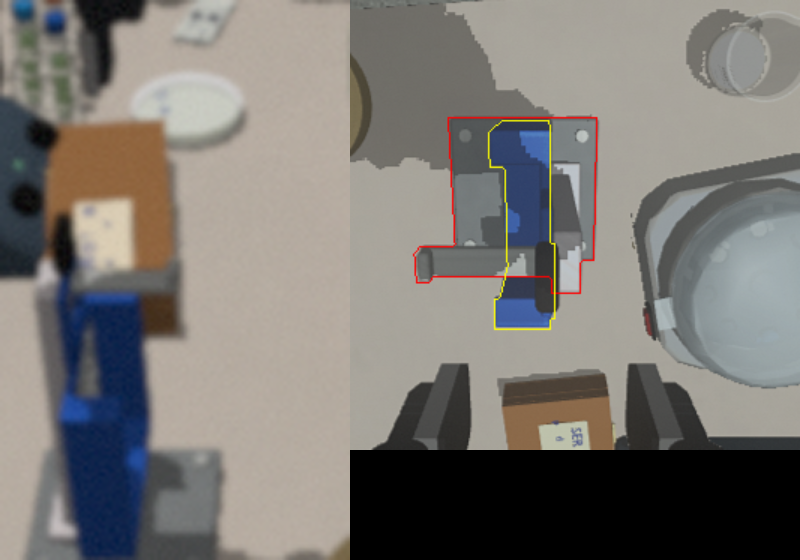

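The blue sieve hangs home, matching the predicted outline (viewed picture: tray at (490–555,120–328), handle against the post). Now for the orange one.

Request:
{"fn": "move_arm", "kwargs": {"jaw": [0.5, 0.5, 0.5, 0.5, 0.5, 0.5, 0.5, 0.5, 0.5, 0.5], "delta_pos": [[-0.015, -0.02, 0], [-0.02, -0.03, 0], [-0.02, -0.033, 0], [-0.02, -0.033, 0], [-0.02, -0.033, 0], [-0.02, -0.033, 0], [-0.02, -0.033, 0], [-0.02, -0.033, 0], [-0.02, -0.033, 0], [-0.02, -0.03, 0]], "yaw": [0.02, 0.02, 0.02, 0.02, 0.02, 0.02, 0.02, 0.02, 0.02, 0.007]}}

```text
time: 13.13
ee_pos: [0.458, -0.2357, 0.4839]
tcp_rot: [-179.9, -0.0, 97.3]
wrist_force: [0.1, -0.4, -0.7]
opening: 0.0427
grasp_force: 0.0
```

Request:
{"fn": "move_arm", "kwargs": {"jaw": [0.5, 0.5, 0.5, 0.5], "delta_pos": [[-0.01, -0.01, -0.01], [0, 0, -0.01], [0, 0, 0], [0, 0, 0]], "yaw": [0, 0, 0, 0]}}

```text
time: 13.47
ee_pos: [0.4492, -0.2442, 0.4642]
tcp_rot: [-179.9, -0.1, 97.2]
wrist_force: [1.1, 0.6, -0.3]
opening: 0.0428
grasp_force: 0.0
```

```bash
python3 - <<'E'
from chk import *
o=bot.get_obs();print(o["time"],o["ee_pos"].round(4),o["tcp_rot"].round(2),o["opening"])
m=camera_model("wrist");im=camera("wrist");cv2.imwrite("pics/w6.png",im[:,:,::-1])
for t,h in(("small_sieve_grip",.201),("small_sieve_eye",.139),("small_sieve",0)):
    for r in pinpoint("wrist",t): print(t,np.round(r["xy"],1),round(r["confidence"],2),atz(m,r["xy"],h).round(4))
print(chk(im,m,0,S,SG,(0,110,30),(22,255,255),(.4497,-.2445,7.2)))
E
```

```text
13.4667 [ 0.4492 -0.2442  0.4642] [-1.799e+02 -8.000e-02  9.719e+01] 0.04278002253969542
small_sieve_grip [313.9 244.7] 0.76 [ 0.4513 -0.2414  0.201 ]
small_sieve_eye [310.2 223.1] 0.9 [ 0.449  -0.2446  0.139 ]
small_sieve_eye [237.3 416.6] 0.62 [ 0.4047 -0.4392  0.139 ]
small_sieve [312.5 191.1] 0.79 [ 0.451  -0.2452  0.    ]
small_sieve [257.1 336.6] 0.64 [ 0.4045 -0.4399  0.    ]
(array([ 449.82, -243.89,    9.72]), np.float64(0.058))
```

Request:
{"fn": "move_arm", "kwargs": {"jaw": [0.5, 0.5, 0.5, 0.5, 0.5, 0.5], "delta_pos": [[0.0005, 0, -0.03], [0, 0, -0.03], [0, 0, -0.025], [0, 0, -0.013], [0, 0, -0.007], [0, 0, 0]], "yaw": [0.02, 0.02, 0.004, 0, 0, 0]}}

```text
time: 14.17
ee_pos: [0.4501, -0.2438, 0.3591]
tcp_rot: [-179.9, -0.1, 99.8]
wrist_force: [-0.8, 0.3, -0.4]
opening: 0.0421
grasp_force: 0.0
```

Request:
{"fn": "move_arm", "kwargs": {"jaw": [0.8, 1, 1, 1, 1, 1], "delta_pos": [[0, 0, 0], [0, 0, 0], [0, 0, 0], [0, 0, 0], [0, 0, 0], [0, 0, 0]], "yaw": [0, 0, 0, 0, 0, 0], "force": 50}}

```text
time: 14.67
ee_pos: [0.45, -0.2443, 0.3617]
tcp_rot: [179.9, 0.1, 99.7]
wrist_force: [-0.4, -0.2, 6.1]
opening: 0.009
grasp_force: 49.8
```

Request:
{"fn": "move_arm", "kwargs": {"jaw": [1, 1, 1, 1, 1, 1, 1, 1, 1, 1], "delta_pos": [[0, 0, 0.01], [0, 0, 0.02], [0, 0, 0.03], [0, 0.006, 0.018], [0.006, 0.02, 0], [0.01, 0.03, 0], [0.012, 0.033, 0], [0.012, 0.033, 0], [0.012, 0.033, 0], [0.012, 0.033, 0]], "yaw": [0, 0, 0, -0.01, -0.02, -0.02, -0.025, -0.025, -0.025, -0.025]}}

```text
time: 15.5
ee_pos: [0.5142, -0.0546, 0.4391]
tcp_rot: [179.9, 0.0, 91.1]
wrist_force: [-0.6, -0.4, -0.6]
opening: 0.0088
grasp_force: 48.8
```

Request:
{"fn": "move_arm", "kwargs": {"jaw": [1, 1, 1, 1, 1, 1, 1, 1], "delta_pos": [[0.012, 0.033, 0], [0.012, 0.033, 0], [0.012, 0.033, 0], [0.012, 0.026, 0], [0.01, 0.0136, 0], [0, 0, 0], [0, 0, 0], [0, 0, 0]], "yaw": [-0.025, -0.025, -0.025, -0.004, 0, 0, 0, 0]}}

```text
time: 16.17
ee_pos: [0.5718, 0.082, 0.4386]
tcp_rot: [-180.0, 0.0, 86.6]
wrist_force: [-0.6, -0.3, -0.2]
opening: 0.0088
grasp_force: 48.8
```

```bash
cat > c7.py <<'E'
from chk import *
o=bot.get_obs();print(o["time"],o["ee_pos"].round(4),o["tcp_rot"].round(2),o["opening"],o["wrist_force"].round(1))
dz=o["ee_pos"][2]-.3617
m=camera_model("wrist");im=camera("wrist");cv2.imwrite("pics/w%d.png"%int(o["time"]*10),im[:,:,::-1])
for a in(-4,-2,0,2,4):
    print(a,chk(im,m,dz,tilt(S,np.radians(a),.2),tilt(SG,np.radians(a),.2),(0,90,20),(22,255,255),(o["ee_pos"][0],o["ee_pos"][1],-3.4)))
i=camera("side");ms=camera_model("side");i2=camera("scene");mc=camera_model("scene")
p=o["ee_pos"];
for t,h in(("small_sieve_eye",.139),("small_sieve_grip",.201),("small_sieve",0)):
    for n,mm in(("side",ms),("scene",mc)):
        e=proj(mm,[p[0],p[1],h+dz]);r=pinpoint(n,t)
        print(t,n,"exp",np.round(e,1),[np.round(q["xy"],1).tolist() for q in r if np.hypot(*(np.array(q["xy"])-e))<15])
E
python3 c7.py
```

```text
16.1667 [0.5718 0.082  0.4386] [-1.7999e+02  1.0000e-02  8.6610e+01] 0.0087871651573445 [-0.6 -0.3 -0.2]
-4 (array([573.61,  95.41,  -2.04]), np.float64(0.026))
-2 (array([573.43,  90.25,  -2.52]), np.float64(0.031))
0 (array([573.16,  83.9 ,  -2.52]), np.float64(0.041))
2 (array([573.16,  77.33,  -2.01]), np.float64(0.06))
4 (array([573.07,  70.74,  -1.72]), np.float64(0.07))
small_sieve_eye side exp [302.4 279.2] [[306.4, 278.9]]
small_sieve_eye scene exp [277.5 177.9] [[274.1, 179.2]]
small_sieve_grip side exp [301.2 251.6] [[303.5, 254.4]]
small_sieve_grip scene exp [276.1 157.9] []
small_sieve side exp [304.8 333.6] [[305.7, 334.5]]
small_sieve scene exp [280.5 219.6] [[281.3, 217.5]]
```

Alignment is good. Sliding onto the hook, stopping short of contact.

Request:
{"fn": "move_arm", "kwargs": {"jaw": [1, 1, 1, 1, 1, 1, 1, 1, 1, 1], "delta_pos": [[0.008, -0.0004, 0], [0.012, -0.0007, 0], [0.012, -0.0007, 0], [0.012, -0.0007, 0], [0.01, -0.0006, 0], [0.008, -0.0005, 0], [0.005, -0.0003, 0], [0.003, -0.0002, 0], [0, 0, 0], [0, 0, 0]], "yaw": [0, 0, 0, 0, 0, 0, 0, 0, 0, 0]}}

```text
time: 17.45
ee_pos: [0.642, 0.0783, 0.4381]
tcp_rot: [-180.0, 0.0, 86.6]
wrist_force: [-0.4, 0.1, -1.1]
opening: 0.0089
grasp_force: 48.9
```

```bash
python3 c7.py
```

```text
17.45 [0.642  0.0783 0.4381] [-179.98    0.     86.62] 0.008888622011549501 [-0.4  0.1 -1.1]
-4 (array([ 6.4389e+02,  9.6970e+01, -4.6000e-01]), np.float64(0.174))
-2 (array([643.73,  86.66,  -1.83]), np.float64(0.209))
0 (array([643.58,  79.87,  -1.71]), np.float64(0.225))
2 (array([643.46,  73.55,  -1.43]), np.float64(0.235))
4 (array([643.46,  67.01,  -1.12]), np.float64(0.252))
small_sieve_eye side exp [264.  279.6] [[266.9, 282.6]]
small_sieve_eye scene exp [299.3 169.9] [[295.8, 169.6], [301.1, 170.7]]
small_sieve_grip side exp [261.1 252.1] [[261.1, 257.5]]
small_sieve_grip scene exp [298.4 150. ] [[295.4, 148.8]]
small_sieve side exp [269.6 333.9] [[268.4, 332.4]]
small_sieve scene exp [301.1 211.2] [[300.1, 208.4]]
```

Threaded without contact. I'll lower most of the way, then close the gap gently.

Request:
{"fn": "move_arm", "kwargs": {"jaw": [1, 1, 1, 1, 1, 1, 1], "delta_pos": [[0.001, 0, -0.005], [0, 0, -0.006], [0, 0, -0.005], [0.001, 0, 0], [0.001, 0, 0], [0, 0, 0], [0, 0, 0]], "yaw": [0, 0, 0, 0, 0, 0, 0]}}

```text
time: 18.48
ee_pos: [0.645, 0.0783, 0.4224]
tcp_rot: [180.0, -0.0, 86.6]
wrist_force: [-0.3, 0.3, -0.3]
opening: 0.0088
grasp_force: 48.9
```

Request:
{"fn": "move_arm", "kwargs": {"jaw": [1, 1, 1, 1, 1], "delta_pos": [[0.001, 0, 0], [0.001, 0, 0], [0, 0, -0.002], [0, 0, 0], [0, 0, 0]], "yaw": [0, 0, 0, 0, 0]}}

```text
time: 18.9
ee_pos: [0.647, 0.0783, 0.4199]
tcp_rot: [-180.0, 0.0, 86.6]
wrist_force: [-0.9, 1.0, -2.1]
opening: 0.0087
grasp_force: 48.8
```

Request:
{"fn": "move_arm", "kwargs": {"jaw": [1, 1, 1, 1, 1], "delta_pos": [[0.001, 0, -0.001], [0, 0, -0.001], [0, 0, -0.001], [0, 0, 0], [0, 0, 0]], "yaw": [0, 0, 0, 0, 0]}}

```text
time: 19.32
ee_pos: [0.6477, 0.0783, 0.4178]
tcp_rot: [180.0, -0.0, 86.6]
wrist_force: [-4.3, -0.2, 5.4]
opening: 0.0088
grasp_force: 49.9
```

It is seated on the hook and lightly touching the blue sieve. Release and rise.

Request:
{"fn": "move_arm", "kwargs": {"jaw": [1, 1, 0.85, 0.7, 0.55, 0.5, 0.5, 0.5], "delta_pos": [[-0.001, 0, 0.0005], [0, 0, 0], [0, 0, 0], [0, 0, 0], [0, 0, 0], [0, 0, 0], [0, 0, 0], [0, 0, 0]], "yaw": [0, 0, 0, 0, 0, 0, 0, 0]}}

```text
time: 19.98
ee_pos: [0.647, 0.0783, 0.4176]
tcp_rot: [-180.0, 0.0, 86.6]
wrist_force: [-0.4, -0.0, 0.6]
opening: 0.0427
grasp_force: 0.0
```

Request:
{"fn": "move_arm", "kwargs": {"jaw": [0.5, 0.5, 0.5, 0.5, 0.5, 0.5, 0.5, 0.5, 0.5], "delta_pos": [[0, 0, 0.01], [0, 0, 0.025], [0, 0, 0.03], [0, 0, 0.025], [0, 0, 0], [0, 0, 0], [0, 0, 0], [0, 0, 0], [0, 0, 0]], "yaw": [0, 0, 0, 0, 0, 0, 0, 0, 0]}}

```text
time: 20.73
ee_pos: [0.6471, 0.0783, 0.5064]
tcp_rot: [-179.9, 0.0, 86.6]
wrist_force: [-0.6, -0.9, -0.1]
opening: 0.0428
grasp_force: 0.0
```

```bash
cat > c8.py <<'E'
from chk import *
o=bot.get_obs();print(o["time"],o["ee_pos"].round(4),o["opening"],o["wrist_force"].round(1))
m=camera_model("wrist");im=camera("wrist");cv2.imwrite("pics/wf.png",im[:,:,::-1])
print("S",chk(im,m,.056,S,SG+[b-[0,0,.019] for b in LG],(0,90,20),(22,255,255),(.647,.078,-3.4)))
print("L",chk(im,m,.037,L,LG+[b+[-.007,0,.019] for b in S+SG],(100,90,20),(130,255,255),(.6542,.0775,-3.4)))
ms=camera_model("side");mc=camera_model("scene");camera("side");camera("scene")
for t,X in(("small_sieve_eye",(.6475,.0785,.195)),("small_sieve_grip",(.6475,.0785,.257)),("small_sieve",(.6475,.0785,.056)),("large_sieve_grip",(.6542,.0775,.223)),("large_sieve",(.6542,.0775,.037))):
    for n,mm in(("side",ms),("scene",mc)):
        e=proj(mm,X);print(t,n,"exp",np.round(e,1),[(np.round(q["xy"],1).tolist(),round(q["confidence"],2)) for q in pinpoint(n,t)])
E
python3 c8.py
```

```text
20.7333 [0.6471 0.0783 0.5064] 0.04276447004987843 [-0.6 -0.9 -0.1]
S (array([6.4904e+02, 7.7550e+01, 1.7000e-01]), np.float64(0.214))
L (array([654.99,  76.08,  -3.03]), np.float64(0.433))
small_sieve_eye side exp [261.8 288.4] [([363.9, 183.7], 0.88), ([263.8, 286.8], 0.6), ([259.6, 285.9], 0.23)]
small_sieve_eye scene exp [301.1 175.5] [([298.0, 174.7], 0.91), ([352.6, 334.4], 0.69)]
small_sieve_grip side exp [258.9 261.6] [([257.5, 265.1], 0.8), ([359.3, 164.6], 0.57)]
small_sieve_grip scene exp [300.3 156. ] [([356.8, 317.4], 0.89)]
small_sieve side exp [267.6 341.2] [([266.8, 342.0], 0.63), ([358.0, 227.8], 0.6)]
small_sieve scene exp [302.9 216.2] [([303.6, 214.4], 0.93), ([355.2, 379.6], 0.81)]
large_sieve_grip side exp [256.9 276.4] [([255.9, 277.8], 0.8)]
large_sieve_grip scene exp [303.  166.1] [([300.7, 164.8], 0.93)]
large_sieve side exp [265.1 347.6] [([270.0, 354.5], 0.74), ([265.9, 358.8], 0.53)]
large_sieve scene exp [305.2 220.8] []
```

The orange sieve hangs 6–7 mm in front of the blue one, nested. I'll let it settle, then check that it is still and that green hasn't moved.

Request:
{"fn": "move_arm", "kwargs": {"jaw": [0.5, 0.5, 0.5, 0.5, 0.5, 0.5, 0.5, 0.5, 0.5, 0.5], "delta_pos": [[0, 0, 0.01], [0, 0, 0], [0, 0, 0], [0, 0, 0], [0, 0, 0], [0, 0, 0], [0, 0, 0], [0, 0, 0], [0, 0, 0], [0, 0, 0]], "yaw": [0, 0, 0, 0, 0, 0, 0, 0, 0, 0]}}

```text
time: 22.22
ee_pos: [0.6469, 0.0783, 0.5177]
tcp_rot: [-180.0, 0.0, 86.6]
wrist_force: [-0.9, -0.7, 0.1]
opening: 0.0424
grasp_force: 0.0
```

```bash
python3 - <<'E'
from chk import *
a=camera("side")
for _ in range(8): b=camera("side")
def cen(i,lo,hi,n): 
    k=colmask(i,lo,hi,n);y,x=np.nonzero(k);return k.sum(),x.mean().round(2),y.mean().round(2)
i0=cv2.imread("pics/side0.png")[:,:,::-1].copy()
for n,lo,hi,r in(("green",(45,110,30),(80,255,255),(330,165,365,250)),("orange",(0,120,40),(22,255,255),(240,240,310,385)),("blue",(100,120,30),(130,255,255),(240,240,310,385))):
    print(n,[cen(i,lo,hi,r) for i in(i0,a,b)])
print(bot.get_obs()["time"])
E
```

```text
green [(np.int64(177), np.float64(344.32), np.float64(222.33)), (np.int64(275), np.float64(346.17), np.float64(225.1)), (np.int64(270), np.float64(346.23), np.float64(225.32))]
orange [(np.int64(1200), np.float64(272.11), np.float64(270.58)), (np.int64(1482), np.float64(272.88), np.float64(284.43)), (np.int64(1478), np.float64(272.92), np.float64(284.4))]
blue [(np.int64(0), np.float64(nan), np.float64(nan)), (np.int64(999), np.float64(269.07), np.float64(334.67)), (np.int64(996), np.float64(269.07), np.float64(334.78))]
22.6667<stdin>:5: RuntimeWarning: Mean of empty slice.
  ret = ret.dtype.type(ret / rcount)
```

```bash
python3 -c "
from workcell import bot
print(bot.job_done())"
```

```text
the job is handed in; nothing more can be done
None
```

I hung the blue sieve at the post, with the orange one nested about 6–7 mm in front, both free and still in the last images; green was left untouched, and I handed the job in at about 23 s.

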